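Shut the warm air, hang the washed staining racks, open it again

TASK

Shut off the warm air of the drying stand by pushing its black damper lever all the way towards the robot, hang every washed slide-staining rack lying on the bench by its handle on the stand, one rack per hook, and only then push the lever all the way back, away from the robot, to turn the air on again. Pick each rack up by the bosses at the ends of its crossbar and slacken the grip so that the basket swings down and hangs plumb before it comes to the hooks; never bring a rack against the hooks while it sticks out sideways. Leave the stain bottle, the dish stack and the blue bin where they are.

Things in the scene. Friction and masses are not known exactly. Their poses are not given: they have to be found in the camera images.
- rack0: steel wire slide-staining rack, 0.17 kg, lying flat (z vertical, origin 25 mm up) at first; None if absent. Origin mid crossbar of its rigid stirrup handle, +x away from the basket (up when hung), y along the crossbar (8 mm thick). Ball bosses, 18 mm diameter, end the crossbar: 60 mm over all, 24 mm clear between. Pinched by them it pivots about y: a firm grip (80 N) holds it level, below about 20 N it swings down.
- rack1: steel wire slide-staining rack, 0.17 kg, lying flat (z vertical, origin 25 mm up) at first; None if absent. Origin mid crossbar of its rigid stirrup handle, +x away from the basket (up when hung), y along the crossbar (8 mm thick). Ball bosses, 18 mm diameter, end the crossbar: 60 mm over all, 24 mm clear between. Pinched by them it pivots about y: a firm grip (80 N) holds it level, below about 20 N it swings down.
- rack2: steel wire slide-staining rack, 0.17 kg, lying flat (z vertical, origin 25 mm up) at first; None if absent. Origin mid crossbar of its rigid stirrup handle, +x away from the basket (up when hung), y along the crossbar (8 mm thick). Ball bosses, 18 mm diameter, end the crossbar: 60 mm over all, 24 mm clear between. Pinched by them it pivots about y: a firm grip (80 N) holds it level, below about 20 N it swings down.
- rack0_basket (a point): centre of that rack's basket of glass slides, 110 mm from the crossbar along -x, close to the centre of mass. The basket is 60 mm long (x), 52 mm wide (y), 50 mm thick (z), so the rack reaches 140 mm below its crossbar when hung; two 6 mm wires at y = +-21 mm join it to the crossbar
- rack1_basket (a point): centre of that rack's basket of glass slides, 110 mm from the crossbar along -x, close to the centre of mass. The basket is 60 mm long (x), 52 mm wide (y), 50 mm thick (z), so the rack reaches 140 mm below its crossbar when hung; two 6 mm wires at y = +-21 mm join it to the crossbar
- rack2_basket (a point): centre of that rack's basket of glass slides, 110 mm from the crossbar along -x, close to the centre of mass. The basket is 60 mm long (x), 52 mm wide (y), 50 mm thick (z), so the rack reaches 140 mm below its crossbar when hung; two 6 mm wires at y = +-21 mm join it to the crossbar
- hooks: fixed steel rail, 314 mm along y, with three upturned strip hooks pointing to its -x (roughly towards the robot). Origin mid rail at the height of the hooks' seats, 215 mm above the bench. The rail, at x = 26 to 36 mm, rises 20 mm above the seats. Posts at y = +-150, x = 40 mm; beneath it a white blower box, 180 x 380 mm (x, y), 45 mm high
- hook0 (a point): middle of the seat of one of three equal hooks, on the upper face; axes as hooks. The strip is 18 mm wide (y); the level seat is clear for 28 mm to -x and 32 mm to +x from here; its -x end turns up, leaning out, to 21 mm above the seat, 41 mm out. Hooks stand 115 mm apart along y, hook0 at -y
- hook1 (a point): middle of the seat of one of three equal hooks, on the upper face; axes as hooks. The strip is 18 mm wide (y); the level seat is clear for 28 mm to -x and 32 mm to +x from here; its -x end turns up, leaning out, to 21 mm above the seat, 41 mm out. Hooks stand 115 mm apart along y, hook0 at -y
- hook2 (a point): middle of the seat of one of three equal hooks, on the upper face; axes as hooks. The strip is 18 mm wide (y); the level seat is clear for 28 mm to -x and 32 mm to +x from here; its -x end turns up, leaning out, to 21 mm above the seat, 41 mm out. Hooks stand 115 mm apart along y, hook0 at -y
- damper (a joint): damper lever, rad: 0 fully towards the robot (leaning 0.5 rad to the stand's -x), air shut; 1.0 fully away from the robot (leaning 0.5 rad to +x), air on; starts at 0.8 to 1.0; stays where left; light friction, about 1 N at the tip
- damper_tip (a point): tip of the black lever, which is 80 mm long and hinged across the stand's y on a grey block (70 x 50 mm, its top 125 mm above the bench) at the end of the drying stand by hook0; it ends in a 26 mm ball centred here
- stain: amber bottle, 68 mm diameter, 150 mm tall, origin under its centre; leave alone
- dishes: stack of culture dishes, 90 mm diameter, 70 mm tall, origin under its centre; leave alone
- bin: open blue bin 100 x 120 x 80 mm, origin under its centre; leave alone

How it is judged:
By the outcome, as a careful person would: the job done as asked, in the order asked, and still so for the second after the job is handed in, with the robot touching nothing.
Of rack0, rack1, rack2 only 2 to 3 are there at a start; the rules pass over those that are not, and their reading is None.
At some moment in a run one of rack0, rack1, rack2 may be knocked a few centimetres aside while the robot is not near it.
It also fails if it takes over 210 s, if anything falls off the work surface, if the arm or the gripper's body presses on something with over 40 N, if the wrist force passes 120 N, or if a joint passes its speed limit or range.

ROBOT

A 6-joint arm with a two-finger parallel gripper is mounted at the origin on the work surface. World frame = base frame: x ahead of the robot, y to its left, z up, the work surface at z = 0. Lengths are in mm, angles in rad, forces in N, time in s.
With the tool pointing down it reaches from about 350 to 875 mm from the base axis. Payload 4.2 kg.
Tool frame: the origin (TCP) lies between the finger pads; the fingertips stand 11 mm ahead of it and the grasp point (between the pads) lies 8 mm behind it; z points along the fingers, y is the direction in which the jaws open and shut (so a half turn about z gives the same grasp; the last joint's range is limited). The gripper opens to 85 mm and grips with 20 to 120 N. Pads are 22 mm wide; open, the fingers measure 114 mm over their backs; the gripper's body (76 mm by 85 mm) begins 54 mm behind the grasp point. The pads swing forward as they close: fully open they stand 13 mm farther back than shut.
Start: joints at [-1.083, 0.385, 0.008, 0, -1.194, -0.259], TCP at [141.773, -608.687, 242.312] pointing down, gripper open.
Joint ranges: [-3.14, 3.14], [-1.21, 2.06], [-1.07, 1.41], [-3.16, 2.05], [-2.99, -0.16], [-3.1, 3.1]. Speed limits (rad/s): [2.79, 2.79, 3.14, 3.14, 3.14, 3.14].

INTERFACE

Orientations are given as a unit quaternion [x, y, z, w].
In Python, from bench import * gives the robot as it stands.
- The arm moves only by the tool servo_tool, never from a script. Its argument "rows" is a list of rows, each a list of 7 numbers: the opening, from 0 (shut) to 1 (fully open), then the shift along the tool's x, y, z in cm, then the turn, a rotation vector about the tool's x, y, z in degrees. A call has 1 to 12 rows; each row shifts and turns the commanded pose from where the row before left it, along the tool's axes as they then stand; what a row does not reach is not made up. A row lasts 1/10 s, in which the tool goes at most 50 mm and 8.59 degrees, less where a joint would pass 70% of its speed; a pose out of reach is approached as far as the arm can. A call is refused whole if a number of a shift passes 5 or a number of a turn 8.59, either way. A call with a gripper value outside its range is refused whole. The fingers move at their own pace and stop on an object; the grip force is fixed at half the most. Time passes only in rows, so rows that do not move let the fingers close. It gives the time, the measured TCP pose, the force and the opening at its end, in the units of the state.
- read_state(): the state, without advancing time (a new reading comes with each control period).
- get_image(name): name is "side" or "top"; returns a dict with "image" (384x512x3 uint8, red, green, blue), "mtx" (3x3 intrinsics, pixels), "extrinsics" (4x4, takes a point from camera to world coordinates). Camera axes: x right, y up, looking along -z (the intrinsics and any distortion apply to the point x, -y, -z); pixel columns grow to the right and rows downward; lengths in mm; the calibration is good to about 2 mm. A picture is of the moment at which its call begins. There is no depth.
- job_done(): hands the job in, once; it reports no verdict.
The state is a dict: "clock": time; "joints": joint angles; "joint_vel": joint speeds; "joint_efforts": joint torques, N m; "position": TCP position; "ee_rot": TCP orientation; "contact_force": force on the tool from outside, world axes, zero at the start; "wrist_torque": the same for the moment, N m; "gripper_width": finger opening in mm.
Only numpy, scipy, OpenCV 4.12 (cv2) and the standard library are available. Lean on these libraries where they do the work, as an engineer would, in place of code of your own. Each camera call takes 0.05 s, during which the arm holds its last target. There are 200 camera calls.

## Working session

There is one attempt and no reset: what is moved stays moved. The work goes in short steps, Python scripts to look and compute and a tool call to move; the robot and the scene stay as the last step left them, time stands still between calls to the robot, and variables do not carry over. Pictures are saved under pics/ and viewed, about 12 in all and at most 16, crops included, and the job is handed in when it is done.

Besides the shell and the picture viewer there is one more tool, called by a JSON object that holds its "method" and its "body", one argument or row to a line. servo_tool: Moves the arm, as the interface text tells. Its arguments: {"type":"object","properties":{"rows":{"type":"array","items":{"type":"array","items":{"type":"number"}}}},"required":["rows"]}

```bash
ls; mkdir -p pics; python3 - <<'E'
from bench import *
import cv2
s=read_state(); print(s)
for n in("top","side"):
    d=get_image(n); cv2.imwrite(f"pics/{n}0.png",d["image"][:,:,::-1]); print(n,d["mtx"],d["extrinsics"],d.keys())
E
```

```text
pics
{'clock': 0.0, 'joints': array([-1.08338844e+00,  3.85550322e-01,  6.61811543e-03, -4.80193358e-04,
       -1.19401017e+00, -2.58617074e-01]), 'joint_vel': array([-6.15458317e-05,  2.66385891e-05,  2.88954967e-04, -6.37907894e-04,
        1.56592881e-03,  3.70280787e-05]), 'joint_efforts': array([ 3.24490429e-04, -3.92287517e+01,  1.88394803e+01,  4.18605477e+00,
       -4.67700243e-03, -9.47536194e-06]), 'position': array([ 141.64550224, -608.15758773,  241.22510118]), 'ee_rot': array([-1.14057998e-01,  9.93473488e-01,  1.08056067e-03, -1.83220467e-04]), 'contact_force': array([-0.09283773,  0.82675598, -0.05252874]), 'wrist_torque': array([ 0.02177781, -0.01976645,  0.02333496]), 'gripper_width': 85.3538229995054}
top [[385.13746874   0.         260.98381828]
 [  0.         385.13746874 188.06145957]
 [  0.           0.           1.        ]] [[-1.12899486e-02  9.85692154e-01 -1.68177035e-01  3.29040367e+02]
 [-9.99913642e-01 -1.22602634e-02 -4.73234558e-03 -3.38558618e+01]
 [-6.72653066e-03  1.68109084e-01  9.85745449e-01  1.32977435e+03]
 [ 0.00000000e+00  0.00000000e+00  0.00000000e+00  1.00000000e+00]] dict_keys(['image', 'mtx', 'extrinsics'])
side [[434.92129714   0.         255.98647242]
 [  0.         434.92129714 191.58792069]
 [  0.           0.           1.        ]] [[-9.63936126e-01  1.80749134e-01 -1.95337902e-01  2.68095957e+02]
 [-2.65998293e-01 -6.77750924e-01  6.85491498e-01  9.50675885e+02]
 [-8.48844871e-03  7.12729567e-01  7.01387561e-01  1.13195474e+03]
 [ 0.00000000e+00  0.00000000e+00  0.00000000e+00  1.00000000e+00]] dict_keys(['image', 'mtx', 'extrinsics'])
```

View pics/top0.png

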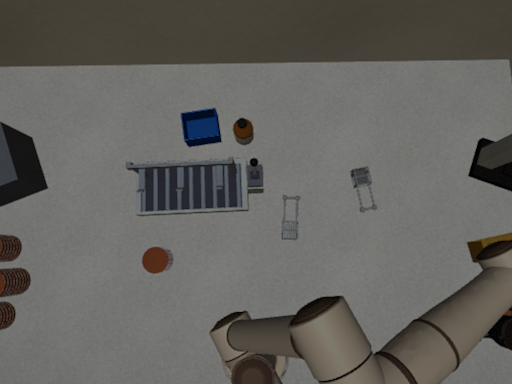

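View pics/side0.png

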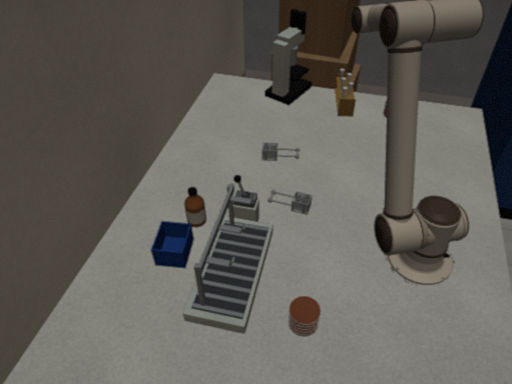

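The top view shows the stand at about (190,187), with the damper ball near (254,162). There are two racks, at about (290,217) and (363,190). The bin, bottle and dishes are clear of them. I'll enlarge both views.

```bash
cat > h.py <<'E'
from bench import *
import cv2, numpy as np
def ray(d,u,v):
    K=d["mtx"];E=d["extrinsics"]
    c=np.array([(u-K[0,2])/K[0,0],-(v-K[1,2])/K[1,1],-1.])
    return E[:3,3],E[:3,:3]@c
def onz(d,u,v,z):
    o,r=ray(d,u,v); return o+r*(z-o[2])/r[2]
def proj(d,p):
    E=d["extrinsics"];K=d["mtx"];c=E[:3,:3].T@(np.array(p,float)-E[:3,3])
    return np.array([K[0,0]*c[0]/-c[2]+K[0,2],K[1,1]*-c[1]/-c[2]+K[1,2]])
def tri(d1,a,d2,b):
    o1,r1=ray(d1,*a);o2,r2=ray(d2,*b)
    t=np.linalg.lstsq(np.c_[r1,-r2],o2-o1,rcond=None)[0]
    return (o1+r1*t[0]+o2+r2*t[1])/2, np.linalg.norm(o1+r1*t[0]-o2-r2*t[1])
def crop(n,x0,y0,x1,y1,s,f):
    d=get_image(n);im=d["image"][y0:y1,x0:x1,::-1]
    im=cv2.resize(im,None,fx=s,fy=s,interpolation=cv2.INTER_CUBIC)
    im=cv2.convertScaleAbs(im,alpha=1.7); cv2.imwrite("pics/"+f,im); return d
E
python3 - <<'E'
from h import *
crop("top",120,140,386,280,3,"t1.png")
crop("side",150,130,350,330,3,"s1.png")
E
```

```text
(no output)
```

View pics/t1.png

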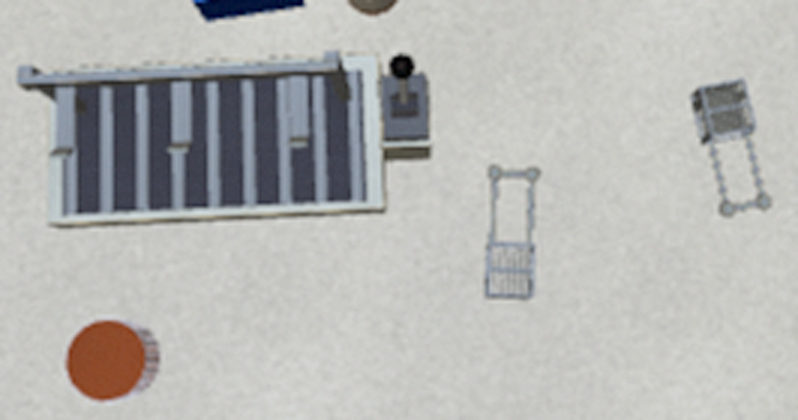

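View pics/s1.png

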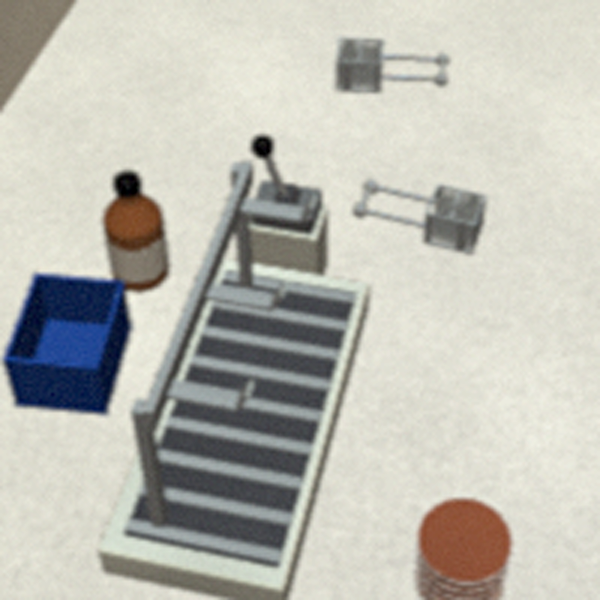

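Both racks are clear. In the enlarged top crop the near rack's bosses are at (495,173) and (532,174), and the far rack's are at (727,208) and (764,201). The hooks end at about (62,150), (180,148) and (299,142), and the ball is at (401,66).

```bash
python3 - <<'E'
from h import *
T=get_image("top");S=get_image("side")
t=lambda x,y:(120+x/3-.33,140+y/3-.33); s=lambda x,y:(150+x/3-.33,130+y/3-.33)
p=lambda n,v:print(n,np.round(v,1))
for n,a,b in [("A",(495,173),(360,211)),("A2",(532,174),(372,186)),("B",(727,208),(441,79)),("B2",(764,201),(443,60)),("ball",(401,66),(262,147))]:
    p(n+" tri",tri(T,t(*a),S,s(*b))); p(n+" z25",[onz(T,*t(*a),25),onz(S,*s(*b),25)])
p("Abask",onz(T,*t(511,270),45)); p("Bbask",onz(T,*t(725,110),45))
for n,a in [("tip2",(62,150)),("tip1",(180,148)),("tip0",(299,142))]: p(n,onz(T,*t(*a),236))
for n,a in [("post2",(28,75)),("post0",(333,62))]: p(n,onz(T,*t(*a),235))
for n,a in [("boxNL",(52,224)),("boxNR",(383,210))]: p(n,onz(T,*t(*a),45))
p("side tip1",onz(S,*s(247,385),236)); p("side tip2?",onz(S,*s(310,212),225))
for m in range(2):pass
# dark ball centroid, masks
for d,box in((T,(240,150,270,175)),(S,(225,165,250,190))):
    x0,y0,x1,y1=box; im=d["image"][y0:y1,x0:x1].max(2)
    ys,xs=np.where(im<35); p("dark",(xs.mean()+x0,ys.mean()+y0,len(xs)))
E
```

```text
Traceback (most recent call last):
ValueError: setting an array element with a sequence. The requested array has an inhomogeneous shape after 1 dimensions. The detected shape was (2,) + inhomogeneous part.
```

```bash
python3 - <<'E'
from h import *
T=get_image("top");S=get_image("side")
t=lambda x,y:(120+x/3-.33,140+y/3-.33); s=lambda x,y:(150+x/3-.33,130+y/3-.33)
p=lambda n,v:print(n,np.round(np.hstack(v),1))
for n,a,b in [("A",(495,173),(360,211)),("A2",(532,174),(372,186)),("B",(727,208),(441,79)),("B2",(764,201),(443,60)),("ball",(401,66),(262,147))]:
    p(n+" tri",tri(T,t(*a),S,s(*b))); p(n+" z25",[onz(T,*t(*a),25),onz(S,*s(*b),25)])
p("Abask",onz(T,*t(511,270),45)); p("Bbask",onz(T,*t(725,110),45))
for n,a in [("tip2",(62,150)),("tip1",(180,148)),("tip0",(299,142))]: p(n,onz(T,*t(*a),236))
for n,a in [("post2",(28,75)),("post0",(333,62))]: p(n,onz(T,*t(*a),235))
for n,a in [("boxNL",(52,224)),("boxNR",(383,210))]: p(n,onz(T,*t(*a),45))
p("side tip1",onz(S,*s(247,385),236))
for d,box in((T,(240,150,270,175)),(S,(225,165,250,190))):
    x0,y0,x1,y1=box; im=d["image"][y0:y1,x0:x1].max(2)
    ys,xs=np.where(im<35); p("dark",(xs.mean()+x0,ys.mean()+y0,len(xs)))
E
```

```text
A tri [ 5.194e+02 -1.086e+02  1.870e+01  1.000e-01]
A z25 [ 518.4 -108.3   25.   518.  -102.6   25. ]
A2 tri [ 516.2 -150.8   21.5    2.2]
A2 z25 [ 516.8 -150.4   25.   514.3 -147.3   25. ]
B tri [ 475.4 -371.3   20.5    0.5]
B z25 [ 475.2 -370.1   25.   474.3 -366.    25. ]
B2 tri [ 482.3 -414.7   17.5    2.3]
B2 z25 [ 482.6 -412.5   25.   479.7 -405.5   25. ]
ball tri [603.4  -6.2 194.6   1.1]
ball z25 [ 645.1   -2.    25.   663.4 -179.3   25. ]
Abask [ 406.9 -122.5   45. ]
Bbask [ 584.4 -368.9   45. ]
tip2 [515.3 319.5 236. ]
tip1 [515.8 205.9 236. ]
tip0 [520.2  91.5 236. ]
post2 [589.9 356.1 235. ]
post0 [599.1  59.  235. ]
boxNL [464.1 388.9  45. ]
boxNR [475.3  18.9  45. ]
side tip1 [512.5 323.  236. ]
dark [253.4 161.8  43. ]
dark [237.1 178.6  27. ]
```

The stand's yaw is about +1.6°, with hook1 near (556,206). The lever ball is at (603,-6,195). First I'll go over to the lever's far side with the gripper shut.

{"method": "servo_tool", "body": {
  "rows": [
    [0,0,0,-3,0,0,6.5],
    [0,0,0,-3,0,0,6.5],
    [0,-2.5,3,0,0,0,0],
    [0,-2.5,3,0,0,0,0],
    [0,-2.5,3,0,0,0,0],
    [0,-2.5,3,0,0,0,0],
    [0,-2.5,3,0,0,0,0],
    [0,-2.5,3,0,0,0,0],
    [0,-2.5,3,0,0,0,0],
    [0,-2.5,3,0,0,0,0],
    [0,-2.5,3,0,0,0,0],
    [0,-2.5,3,0,0,0,0]
  ]
}}

```text
clock: 1.6
position: [392.0, -306.8, 302.6]
ee_rot: [-0.001, 1.0, -0.0, 0.0]
contact_force: [0.5, 0.3, 0.1]
gripper_width: -0.1
```

{"method": "servo_tool", "body": {
  "rows": [
    [0,-2.5,3,0,0,0,0],
    [0,-2.5,3,0,0,0,0],
    [0,-2.5,3,0,0,0,0],
    [0,-2.5,3,0,0,0,0],
    [0,-2.5,3,0,0,0,0],
    [0,-2.5,3,0,0,0,0],
    [0,-2.5,3,0,0,0,0],
    [0,-2.5,3,0,0,0,0],
    [0,-2.5,3,0,0,0,0],
    [0,-2.5,3,0,0,0,0],
    [0,0,0,0,0,0,0],
    [0,0,0,0,0,0,0]
  ]
}}

```text
clock: 2.8
position: [640.7, -7.1, 301.5]
ee_rot: [-0.002, 1.0, -0.0, -0.001]
contact_force: [-0.2, 1.0, 0.6]
gripper_width: -0.1
```

{"method": "servo_tool", "body": {
  "rows": [
    [0,-0.5,0.1,2,0,0,0],
    [0,-0.5,0,2,0,0,0],
    [0,0,0,2,0,0,0],
    [0,0,0,2,0,0,0],
    [0,0,0,2.3,0,0,0],
    [0,0,0,0,0,0,0],
    [0,0,0,0,0,0,0]
  ]
}}

```text
clock: 3.5
position: [650.5, -7.7, 200.1]
ee_rot: [-0.001, 1.0, -0.0, 0.0]
contact_force: [-0.6, -0.1, 0.3]
gripper_width: 0.0
```

```bash
python3 - <<'E'
from h import *
d=get_image("top")["image"];e=get_image("side")["image"]
im=np.hstack([d[50:,100:450],e[50:]])[:,:,::-1]
im=cv2.convertScaleAbs(im[:, :862],alpha=1.5); cv2.imwrite("pics/c2.png",cv2.resize(im,(790,306)))
E
```

```text
(no output)
```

View pics/c2.png

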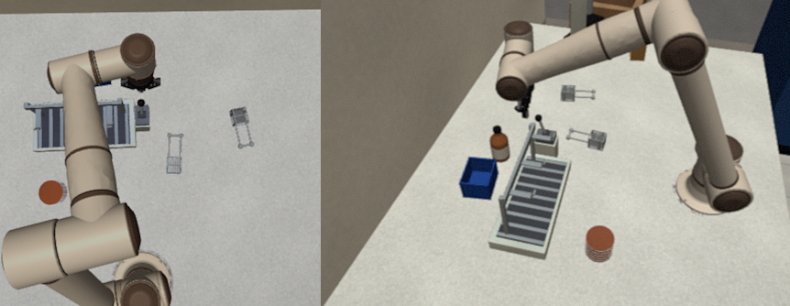

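The gripper is behind the lever ball, and there are only two racks on the bench. Pushing the lever towards the robot now.

{"method": "servo_tool", "body": {
  "rows": [
    [0,0,0.1,0.5,0,0,0],
    [0,1,0,0,0,0,0],
    [0,1,0,0,0,0,0],
    [0,1,0,0,0,0,0],
    [0,1,0,0,0,0,0],
    [0,1,0,0,0,0,0],
    [0,1,0,0,0,0,0],
    [0,1,0,0,0,0,0],
    [0,1,0,0,0,0,0],
    [0,0,0,0,0,0,0]
  ]
}}

```text
clock: 4.6
position: [568.9, -5.9, 194.2]
ee_rot: [-0.001, 1.0, 0.0, -0.001]
contact_force: [-0.2, -0.1, 0.3]
gripper_width: 0.1
```

{"method": "servo_tool", "body": {
  "rows": [
    [0,0.4,0,0,0,0,0],
    [0,0.4,0,0,0,0,0],
    [0,0,0,0,0,0,0]
  ]
}}

```text
clock: 4.9
position: [564.1, -5.5, 194.6]
ee_rot: [-0.001, 1.0, 0.0, 0.002]
contact_force: [4.7, -0.1, -2.0]
gripper_width: -0.0
```

{"method": "servo_tool", "body": {
  "rows": [
    [0,0.3,0,0,0,0,0],
    [0,0,0,0,0,0,0],
    [0,0,0,0,0,0,0]
  ]
}}

```text
clock: 5.2
position: [563.9, -5.1, 195.0]
ee_rot: [-0.001, 1.0, 0.001, 0.005]
contact_force: [9.8, -0.4, -4.6]
gripper_width: -0.2
```

The lever is at its stop: the force rises and the position doesn't advance. I'll back off and move above the near rack.

{"method": "servo_tool", "body": {
  "rows": [
    [0,-1.5,0,0,0,0,0],
    [0,0,0,-3,0,0,0],
    [0,0,0,-3,0,0,1],
    [1,1.6,-3,0,0,0,1],
    [1,1.6,-3,0,0,0,1],
    [1,1.6,-3,0,0,0,0],
    [1,1.6,-3,0,0,0,0],
    [1,0,0,3.5,0,0,0],
    [1,0,0,4,0,0,0],
    [1,0,0,4,0,0,0],
    [1,0,0,2,0,0,0],
    [1,0,0,0,0,0,0]
  ]
}}

```text
clock: 6.4
position: [503.3, -123.5, 116.1]
ee_rot: [0.026, 1.0, -0.0, -0.005]
contact_force: [-0.7, -0.5, 0.2]
gripper_width: 85.8
```

```bash
python3 - <<'E'
from h import *
s=read_state();print(s["position"],s["ee_rot"],s["gripper_width"])
d=crop("top",220,140,320,280,4,"t3.png");e=crop("side",210,130,310,270,4,"s3.png")
cv2.imwrite("pics/c3.png",np.hstack([cv2.imread("pics/t3.png"),cv2.imread("pics/s3.png")]))
E
```

```text
[ 503.33134404 -123.46857487  116.07684358] [ 2.56723018e-02  9.99659900e-01 -1.01963330e-04 -4.58327690e-03] 85.84331826685822
```

View pics/c3.png

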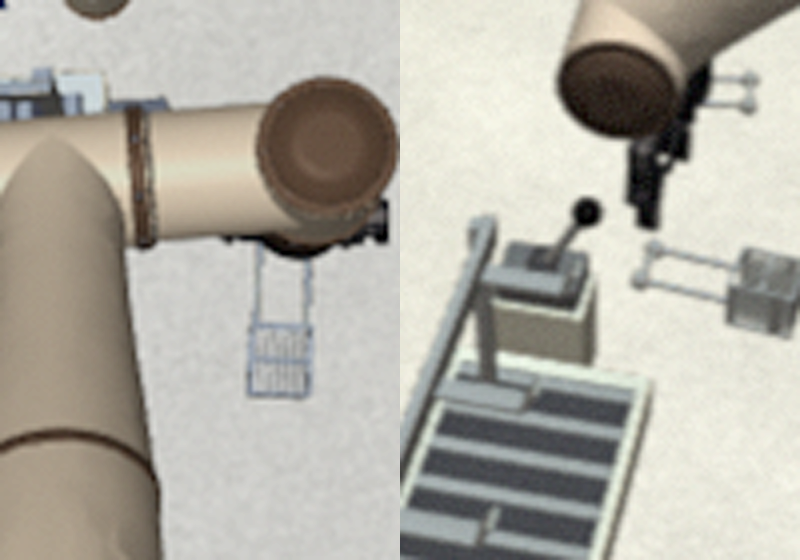

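The lever is shut and the rack hasn't moved. Going down and gripping.

{"method": "servo_tool", "body": {
  "rows": [
    [1,-0.7,-0.2,0,0,0,0],
    [1,-0.7,-0.1,0,0,0,0],
    [1,0,0,2.5,0,0,0],
    [1,0,0,2.5,0,0,0],
    [1,0,0,2.5,0,0,0],
    [1,0,0,2.3,0,0,0],
    [1,0,0,0,0,0,0],
    [0,0,0,0,0,0,0],
    [0,0,0,0,0,0,0],
    [0,0,0,0,0,0,0],
    [0,0,0,0,0,0,0],
    [0,0,0,0,0,0,0]
  ]
}}

```text
clock: 7.7
position: [521.5, -127.0, 22.5]
ee_rot: [0.025, 1.0, 0.0, 0.002]
contact_force: [1.6, -0.3, 1.9]
gripper_width: 56.0
```

```bash
python3 - <<'E'
from h import *
s=read_state();print(s["position"],s["ee_rot"],s["gripper_width"],s["contact_force"])
E
```

```text
[ 521.5101129  -127.04436349   22.49277116] [2.49385863e-02 9.99687237e-01 6.20882809e-06 1.86930831e-03] 55.96884303019856 [ 1.57722424 -0.3127773   1.90510956]
```

```bash
python3 - <<'E'
from h import *
d=crop("side",245,160,325,220,8,"s4.png")
for p in [(521.5,-127,14.5+16),(517,-127,25)]: print((proj(d,p)-[245,160])*8)
E
```

```text
[203.24248395 272.41206528]
[212.77805269 282.90630101]
```

View pics/s4.png

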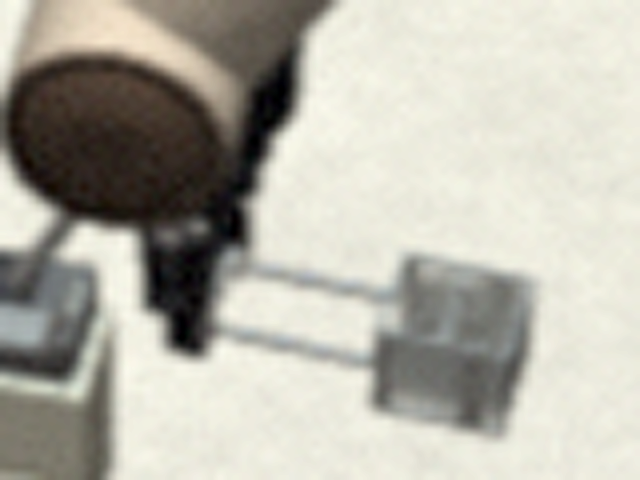

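The gripper closed only to 56 mm, and the far boss shows beside the finger, so the grasp is off-centre and a bit high. I'll regrip 5 mm nearer to the robot and 6 mm lower.

{"method": "servo_tool", "body": {
  "rows": [
    [1,0,0,0,0,0,0],
    [1,0,0,0,0,0,0],
    [1,0,0,0,0,0,0]
  ]
}}

```text
clock: 8.05
position: [519.2, -127.1, 20.9]
ee_rot: [0.025, 1.0, 0.0, -0.001]
contact_force: [0.0, 0.4, 0.4]
gripper_width: 85.6
```

{"method": "servo_tool", "body": {
  "rows": [
    [1,0.3,0,0.3,0,0,0],
    [1,0.2,0,0,0,0,0],
    [1,0,0,0,0,0,0]
  ]
}}

```text
clock: 8.35
position: [514.2, -126.8, 18.0]
ee_rot: [0.025, 1.0, -0.0, -0.001]
contact_force: [-0.2, 0.5, 0.5]
gripper_width: 85.4
```

{"method": "servo_tool", "body": {
  "rows": [
    [1,0,0,0.2,0,0,0],
    [0,0,0,0,0,0,0],
    [0,0,0,0,0,0,0],
    [0,0,0,0,0,0,0],
    [0,0,0,0,0,0,0],
    [0,0,0,0,0,0,0],
    [0,0,0,0,0,0,0]
  ]
}}

```text
clock: 9.05
position: [515.3, -126.8, 16.5]
ee_rot: [0.025, 1.0, -0.0, 0.0]
contact_force: [0.2, -1.2, 0.6]
gripper_width: 56.4
```

```bash
python3 - <<'E'
from h import *
d=crop("side",245,160,325,220,8,"s5.png")
E
```

```text
(no output)
```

View pics/s5.png

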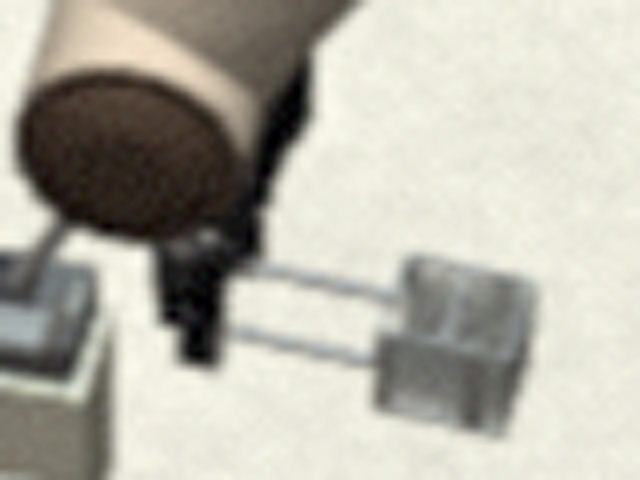

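The bosses are now fully between the pads. The 56 mm reading must be the pads dishing. I'll lift, then slacken in small steps.

{"method": "servo_tool", "body": {
  "rows": [
    [0,0,0,-1,0,0,0],
    [0,0,0,-2,0,0,0],
    [0,0,0,-2,0,0,0],
    [0,0,0,-2,0,0,0],
    [0,0,0,-2,0,0,0],
    [0,0,0,-2,0,0,0],
    [0,0,0,-2,0,0,0],
    [0,0,0,-1.5,0,0,0],
    [0,0,0,0,0,0,0],
    [0,0,0,0,0,0,0]
  ]
}}

```text
clock: 10.1
position: [514.4, -126.7, 161.0]
ee_rot: [0.025, 1.0, 0.0, -0.0]
contact_force: [-1.0, 0.5, -1.7]
gripper_width: 55.8
```

{"method": "servo_tool", "body": {
  "rows": [
    [0.62,0,0,0,0,0,0],
    [0.63,0,0,0,0,0,0],
    [0.64,0,0,0,0,0,0],
    [0.64,0,0,0,0,0,0],
    [0.64,0,0,0,0,0,0]
  ]
}}

```text
clock: 10.6
position: [515.0, -126.8, 161.0]
ee_rot: [0.025, 1.0, -0.0, -0.0]
contact_force: [-0.5, -0.5, -2.0]
gripper_width: 56.6
```

```bash
python3 - <<'E'
from h import *
print(read_state()["gripper_width"])
d=crop("side",235,120,325,220,6,"s6.png")
E
```

```text
56.58527778597155
```

View pics/s6.png

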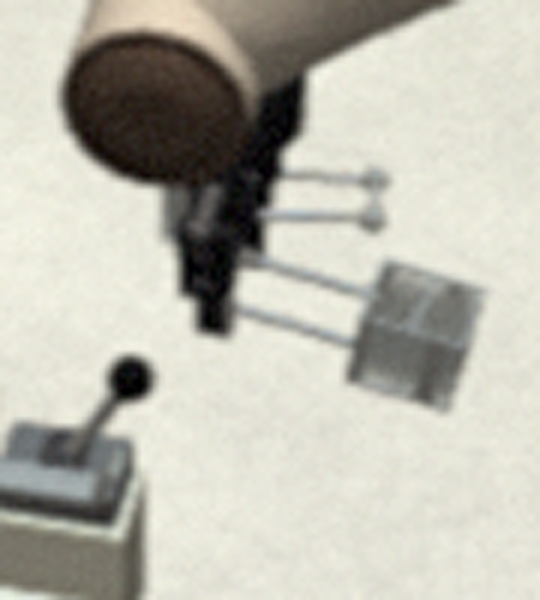

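The rack is held roughly level. I'll use the wrist torque to detect the swing (about 0.18 N m level, about 0 plumb).

```bash
python3 -c "
from h import *
s=read_state();print(s['wrist_torque'].round(3))"
```

```text
[ 0.    -0.172 -0.014]
```

{"method": "servo_tool", "body": {
  "rows": [
    [0.65,0,0,0,0,0,0],
    [0.65,0,0,0,0,0,0],
    [0.66,0,0,0,0,0,0],
    [0.66,0,0,0,0,0,0],
    [0.66,0,0,0,0,0,0]
  ]
}}

```text
clock: 11.15
position: [515.0, -126.8, 161.3]
ee_rot: [0.025, 1.0, 0.0, 0.0]
contact_force: [-0.2, 0.8, -1.5]
gripper_width: 56.6
```

```bash
python3 -c "
from h import *
s=read_state();print(s['wrist_torque'].round(3),s['contact_force'])"
```

```text
[-0.028 -0.195 -0.002] [-0.22506869  0.76066812 -1.45448383]
```

{"method": "servo_tool", "body": {
  "rows": [
    [0.665,0,0,0,0,0,0],
    [0.67,0,0,0,0,0,0],
    [0.67,0,0,0,0,0,0],
    [0.67,0,0,0,0,0,0]
  ]
}}

```text
clock: 11.55
position: [514.9, -126.8, 161.1]
ee_rot: [0.025, 1.0, 0.0, -0.0]
contact_force: [0.2, -0.6, -2.8]
gripper_width: 57.6
```

```bash
python3 -c "
from h import *
s=read_state();print(s['wrist_torque'].round(3),s['contact_force'])"
```

```text
[-0.06  -0.268  0.055] [ 0.18454587 -0.57732277 -2.80047517]
```

{"method": "servo_tool", "body": {
  "rows": [
    [0.67,0,0,0,0,0,0],
    [0.67,0,0,0,0,0,0],
    [0.67,0,0,0,0,0,0]
  ]
}}

```text
clock: 11.85
position: [514.7, -126.8, 161.2]
ee_rot: [0.025, 1.0, -0.0, -0.0]
contact_force: [-0.2, 0.3, -1.9]
gripper_width: 57.3
```

```bash
python3 -c "
from h import *
s=read_state();print(s['wrist_torque'].round(3),s['contact_force'])
d=get_image('side'); im=d['image'][120:220,235:325]; cv2.imwrite('pics/x1.png',im[:,:,::-1])"
```

```text
[ 0.015 -0.007 -0.059] [-0.1975372   0.27935773 -1.91022355]
```

{"method": "servo_tool", "body": {
  "rows": [
    [0.675,0,0,0,0,0,0],
    [0.675,0,0,0,0,0,0],
    [0.675,0,0,0,0,0,0]
  ]
}}

```text
clock: 12.2
position: [515.0, -126.8, 161.3]
ee_rot: [0.025, 1.0, -0.0, -0.0]
contact_force: [-0.2, -0.2, -2.9]
gripper_width: 57.8
```

```bash
python3 -c "
from h import *
s=read_state();print(s['wrist_torque'].round(3),s['contact_force'])
a=cv2.imread('pics/x1.png')[:,:,::-1].astype(int);b=get_image('side')['image'][120:220,235:325].astype(int)
ys,xs=np.where(abs(a-b).max(2)>40);print(len(xs),xs.mean() if len(xs) else 0)"
```

```text
[-0.014 -0.019  0.008] [-0.17939307 -0.23806198 -2.92963447]
0 0
```

Torque is now about zero and the weight is still carried, so the rack swung down. I'll tighten, raise it, turn to the stand's yaw and move in front of hook1, well clear of it.

{"method": "servo_tool", "body": {
  "rows": [
    [0.62,0,0,0,0,0,0],
    [0.6,0,0,-2,0,0,-1.6],
    [0.6,0,0,-3,0,0,-1.5],
    [0.6,0,0,-3,0,0,-1.5],
    [0.6,1.5,0,-1,0,0,0],
    [0.6,2.5,0,0,0,0,0],
    [0.6,2,1,0,0,0,0],
    [0.6,1,2,0,0,0,0],
    [0.6,0,3,0,0,0,0],
    [0.6,0,3,0,0,0,0],
    [0.6,0,3,0,0,0,0],
    [0.6,0,3,0,0,0,0]
  ]
}}

```text
clock: 13.45
position: [440.2, 22.1, 251.5]
ee_rot: [-0.015, 1.0, 0.0, 0.0]
contact_force: [0.6, 0.1, -1.3]
gripper_width: 56.7
```

{"method": "servo_tool", "body": {
  "rows": [
    [0.6,0,3,0,0,0,0],
    [0.6,0,3,0,0,0,0],
    [0.6,0,3,0,0,0,0],
    [0.6,0,3,0,0,0,0],
    [0.6,0,3,0,0,0,0],
    [0.6,0,2,0,0,0,0],
    [0.6,0,1.5,0,0,0,0],
    [0.6,0,0,0,0,0,0],
    [0.6,0,0,0,0,0,0]
  ]
}}

```text
clock: 14.35
position: [434.8, 205.6, 251.2]
ee_rot: [-0.015, 1.0, -0.0, -0.0]
contact_force: [-0.2, -0.7, -1.4]
gripper_width: 56.3
```

```bash
python3 - <<'E'
from h import *
s=read_state();print(s["position"],s["ee_rot"],s["gripper_width"],s["contact_force"],s["wrist_torque"])
crop("side",190,150,310,270,5,"s7.png")
E
```

```text
[434.84688493 205.63110345 251.15855478] [-1.50283309e-02  9.99886973e-01 -3.08169792e-04 -3.08994104e-04] 56.255770317259184 [-0.15146006 -0.7172358  -1.35145993] [-0.02982203 -0.06468334  0.02637533]
```

View pics/s7.png

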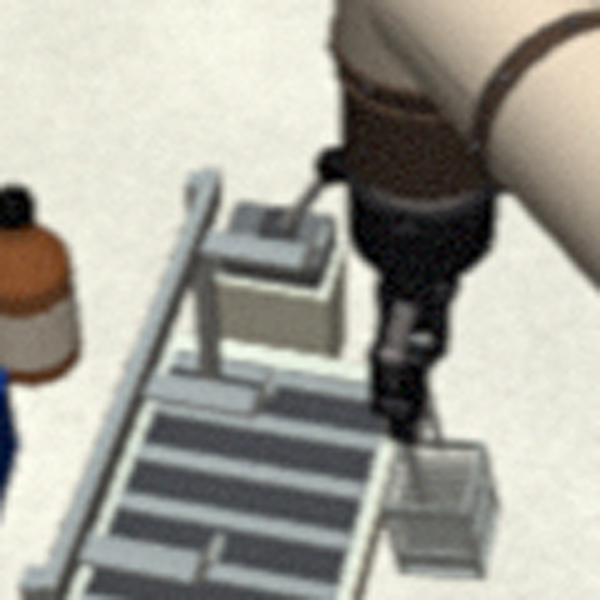

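The rack hangs below the fingers, in front of and clear of hook1. I'll re-settle the plumb by slackening once more, and measure the hooks' strips more precisely from the first unobstructed pictures.

{"method": "servo_tool", "body": {
  "rows": [
    [0.65,0,0,0,0,0,0],
    [0.66,0,0,0,0,0,0],
    [0.67,0,0,0,0,0,0],
    [0.67,0,0,0,0,0,0],
    [0.67,0,0,0,0,0,0],
    [0.67,0,0,0,0,0,0],
    [0.66,0,0,0,0,0,0],
    [0.64,0,0,0,0,0,0],
    [0.62,0,0,0,0,0,0]
  ]
}}

```text
clock: 15.3
position: [435.0, 206.0, 251.3]
ee_rot: [-0.015, 1.0, -0.0, -0.0]
contact_force: [0.1, 0.0, -3.1]
gripper_width: 56.1
```

```bash
python3 - <<'E'
from h import *
from scipy.ndimage import map_coordinates as mc
s=read_state();print(s["position"],s["wrist_torque"].round(3))
T=get_image("top");S=get_image("side")
yaw=.028;ex=np.array([1,yaw,0]);ey=np.array([-yaw,1,0])
O=np.array([556,206.5,215])
for f,d in(("top",T),("side",S)):
    g=cv2.cvtColor(cv2.imread(f"pics/{f}0.png"),cv2.COLOR_BGR2GRAY).astype(float)
    for k in(-1,0,1):
        ys=np.arange(-22,23,1.)
        acc=0
        for x in np.arange(-20,18,2.):
            P=np.array([proj(d,O+x*ex+(115*k+y)*ey) for y in ys])
            acc=acc+mc(g,[P[:,1],P[:,0]],order=1)
        acc/=19
        print(f,k+1,dict(zip(ys[::2].astype(int).tolist(),acc[::2].astype(int).tolist())))
E
```

```text
[435.0427459  205.95900698 251.29750078] [-0.023 -0.064  0.016]
top 0 {-22: 64, -20: 81, -18: 89, -16: 91, -14: 89, -12: 74, -10: 55, -8: 40, -6: 62, -4: 79, -2: 89, 0: 88, 2: 88, 4: 89, 6: 89, 8: 89, 10: 87, 12: 84, 14: 84, 16: 86, 18: 91, 20: 88, 22: 81}
top 1 {-22: 70, -20: 48, -18: 41, -16: 38, -14: 39, -12: 38, -10: 39, -8: 43, -6: 62, -4: 78, -2: 89, 0: 88, 2: 88, 4: 89, 6: 89, 8: 90, 10: 91, 12: 78, 14: 58, 16: 36, 18: 37, 20: 38, 22: 38}
top 2 {-22: 38, -20: 38, -18: 37, -16: 36, -14: 36, -12: 35, -10: 37, -8: 44, -6: 62, -4: 78, -2: 87, 0: 88, 2: 88, 4: 89, 6: 89, 8: 89, 10: 90, 12: 99, 14: 107, 16: 113, 18: 113, 20: 113, 22: 114}
side 0 {-22: 53, -20: 53, -18: 53, -16: 52, -14: 50, -12: 48, -10: 49, -8: 52, -6: 60, -4: 70, -2: 82, 0: 90, 2: 94, 4: 96, 6: 97, 8: 97, 10: 95, 12: 90, 14: 79, 16: 65, 18: 52, 20: 41, 22: 35}
side 1 {-22: 85, -20: 79, -18: 77, -16: 77, -14: 77, -12: 73, -10: 64, -8: 57, -6: 58, -4: 69, -2: 83, 0: 90, 2: 94, 4: 96, 6: 96, 8: 96, 10: 95, 12: 90, 14: 82, 16: 78, 18: 83, 20: 88, 22: 86}
side 2 {-22: 62, -20: 48, -18: 41, -16: 40, -14: 40, -12: 39, -10: 40, -8: 43, -6: 54, -4: 71, -2: 86, 0: 93, 2: 95, 4: 96, 6: 96, 8: 97, 10: 96, 12: 91, 14: 76, 16: 60, 18: 46, 20: 41, 22: 40}
```

```bash
python3 - <<'E'
from h import *
d=crop("side",230,190,330,280,6,"s8.png")
s=read_state();p=s["position"];print(p,s["wrist_torque"].round(3))
for a in(-.2,-.1,0,.1,.2):
    # 8 basket corners for tilt a
    c=p+[0,0,8]
    pts=[]
    for l in(-80,-140):
        for y in(-26,26):
            for z in(-25,25):
                pts.append(proj(d,c+np.array([z*np.cos(a)+l*np.sin(a)*1,y,l*np.cos(a)-z*np.sin(a)])))
    pts=(np.array(pts)-[230,190])*6
    print(a,pts.min(0).round(),pts.max(0).round(),pts.mean(0).round())
E
```

```text
[435.06777109 205.96283619 251.28674785] [ 0.037 -0.002 -0.046]
-0.2 [131. 252.] [284. 443.] [208. 347.]
-0.1 [159. 260.] [301. 449.] [230. 354.]
0 [187. 267.] [318. 453.] [252. 360.]
0.1 [204. 274.] [342. 455.] [275. 364.]
0.2 [221. 279.] [370. 455.] [297. 367.]
```

View pics/s8.png

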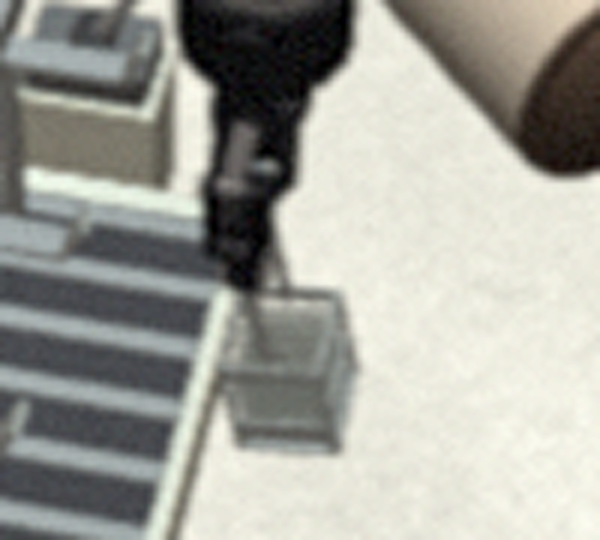

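```bash
python3 - <<'E'
from h import *
d=get_image("side");p=read_state()["position"];c=p+[0,0,8]
q=lambda v:(proj(d,v)-[230,190])*6
for a in(0,.1,.2):
    R=lambda l,y,z:q(c+np.array([z*np.cos(a)+l*np.sin(a),y,l*np.cos(a)-z*np.sin(a)]))
    for n,l1,l2,y,z in(("wire near",-15,-80,21,0),("wire far",-15,-80,-21,0),("edge near robot",-80,-140,26,-25),("edge near stand",-80,-140,26,25)):
        A,B=R(l1,y,z),R(l2,y,z);print(a,n,A.round(),B.round(),"slope",round((B-A)[0]/(B-A)[1],2))
E
```

```text
0 wire near [245. 263.] [242. 355.] slope -0.02
0 wire far [267. 194.] [264. 286.] slope -0.03
0 edge near robot [293. 374.] [289. 453.] slope -0.05
0 edge near stand [187. 352.] [187. 430.] slope 0.0
0.1 wire near [248. 264.] [259. 358.] slope 0.12
0.1 wire far [270. 195.] [281. 289.] slope 0.11
0.1 edge near robot [310. 374.] [318. 455.] slope 0.1
0.1 edge near stand [204. 358.] [216. 439.] slope 0.14
0.2 wire near [251. 264.] [276. 360.] slope 0.26
0.2 wire far [273. 195.] [297. 291.] slope 0.25
0.2 edge near robot [326. 373.] [347. 455.] slope 0.24
0.2 edge near stand [221. 364.] [245. 446.] slope 0.28
```

The wires show about 8° of residual tilt, so I'll slacken a bit further to let it settle plumb, then align in y.

{"method": "servo_tool", "body": {
  "rows": [
    [0.67,0,0.1,0,0,0,0],
    [0.68,0,0,0,0,0,0],
    [0.685,0,0,0,0,0,0],
    [0.685,0,0,0,0,0,0],
    [0.685,0,0,0,0,0,0],
    [0.685,0,0,0,0,0,0],
    [0.685,0,0,0,0,0,0],
    [0.685,0,0,0,0,0,0]
  ]
}}

```text
clock: 16.3
position: [435.1, 206.9, 251.3]
ee_rot: [-0.015, 1.0, 0.0, 0.0]
contact_force: [0.5, 0.6, -1.2]
gripper_width: 58.7
```

```bash
python3 - <<'E'
from h import *
s=read_state();print(s["position"],s["gripper_width"],s["contact_force"],s["wrist_torque"].round(3))
a=cv2.imread("pics/s8.png"); d=crop("side",230,190,330,280,6,"s9.png"); b=cv2.imread("pics/s9.png")
# basket lower outline: shift by template matching of basket patch
t=a[285:455,220:360]; r=cv2.matchTemplate(b[240:480,150:420],t,cv2.TM_CCOEFF_NORMED)
print(cv2.minMaxLoc(r)[1],np.array(cv2.minMaxLoc(r)[3])+[150-220,240-285])
E
```

```text
[435.06700307 206.94036893 251.31707381] 58.6589785727359 [ 0.51697536  0.61815306 -1.22810185] [ 0.037 -0.042 -0.034]
0.8704581260681152 [-13   0]
```

{"method": "servo_tool", "body": {
  "rows": [
    [0.69,0,0,0,0,0,0],
    [0.69,0,0,0,0,0,0],
    [0.69,0,0,0,0,0,0],
    [0.69,0,0,0,0,0,0],
    [0.69,0,0,0,0,0,0],
    [0.69,0,0,0,0,0,0]
  ]
}}

```text
clock: 16.95
position: [435.0, 206.9, 251.3]
ee_rot: [-0.015, 1.0, -0.0, -0.0]
contact_force: [0.3, -0.4, -2.9]
gripper_width: 59.1
```

```bash
python3 - <<'E'
from h import *
s=read_state();print(s["position"],s["gripper_width"],s["contact_force"],s["wrist_torque"].round(3))
a=cv2.imread("pics/s8.png"); d=crop("side",230,190,330,280,6,"s9.png"); b=cv2.imread("pics/s9.png")
t=a[285:455,220:360]; r=cv2.matchTemplate(b[240:480,150:420],t,cv2.TM_CCOEFF_NORMED)
print(cv2.minMaxLoc(r)[1],np.array(cv2.minMaxLoc(r)[3])+[150-220,240-285])
E
```

```text
[434.99972599 206.89926452 251.28349965] 59.12937521172978 [ 0.31973022 -0.3590297  -2.85946072] [-0.028  0.008  0.003]
0.7287878394126892 [-25  -2]
```

Now plumb to within about 2°. I'll tighten a little and move in over hook1.

{"method": "servo_tool", "body": {
  "rows": [
    [0.66,0,0,0,0,0,0],
    [0.62,0,0,0,0,0,0],
    [0.62,-1,0,0,0,0,0],
    [0.62,-1.5,0,0,0,0,0],
    [0.62,-1.5,0,0,0,0,0],
    [0.62,-1.5,0,0,0,0,0],
    [0.62,-1.5,0,0,0,0,0],
    [0.62,-1.5,0,0,0,0,0],
    [0.62,-1.5,0,0,0,0,0],
    [0.62,-1.5,0,0,0,0,0],
    [0.62,0,0,0,0,0,0]
  ]
}}

```text
clock: 18.1
position: [552.1, 210.4, 250.5]
ee_rot: [-0.014, 1.0, -0.0, 0.0]
contact_force: [0.0, -0.2, -2.0]
gripper_width: 56.5
```

```bash
python3 - <<'E'
from h import *
s=read_state();print(s["position"],s["gripper_width"],s["contact_force"],s["wrist_torque"].round(3))
crop("side",180,150,300,270,5,"s10.png")
E
```

```text
[552.14911273 210.38213892 250.53929079] 56.48645782066823 [ 0.01009799 -0.2312449  -1.9772439 ] [ 0.015 -0.038 -0.04 ]
```

View pics/s10.png

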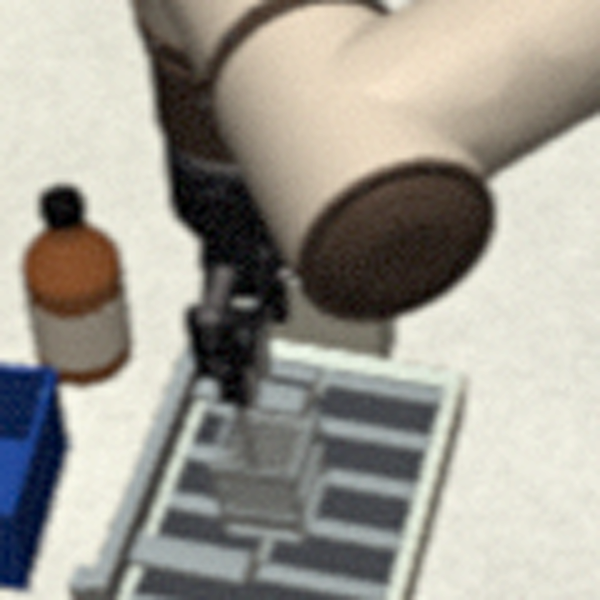

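The rack is plumb over hook1. Lowering now.

{"method": "servo_tool", "body": {
  "rows": [
    [0.62,0,0,1,0,0,0],
    [0.62,0,0,1,0,0,0],
    [0.62,0,0,1,0,0,0],
    [0.62,0,0,0.3,0,0,0],
    [0.62,0,0,0,0,0,0],
    [0.62,0,0,0,0,0,0]
  ]
}}

```text
clock: 18.75
position: [550.1, 210.5, 218.6]
ee_rot: [-0.015, 1.0, 0.0, 0.0]
contact_force: [0.3, -0.9, -2.1]
gripper_width: 56.7
```

{"method": "servo_tool", "body": {
  "rows": [
    [0.62,0,0,0.2,0,0,0],
    [0.62,0,0,0.2,0,0,0],
    [0.62,0,0,0,0,0,0]
  ]
}}

```text
clock: 19.05
position: [549.8, 210.3, 214.1]
ee_rot: [-0.015, 1.0, -0.0, -0.0]
contact_force: [0.2, -0.0, -2.2]
gripper_width: 56.3
```

{"method": "servo_tool", "body": {
  "rows": [
    [0.62,0,0,0.2,0,0,0],
    [0.62,0,0,0.1,0,0,0],
    [0.62,0,0,0,0,0,0]
  ]
}}

```text
clock: 19.35
position: [550.1, 210.4, 211.8]
ee_rot: [-0.015, 1.0, 0.0, 0.0]
contact_force: [-1.3, -1.2, 1.8]
gripper_width: 56.0
```

Contact came at the expected height, so the crossbar is on the seat. Slacken, open and lift away.

{"method": "servo_tool", "body": {
  "rows": [
    [0.66,0,0,0,0,0,0],
    [0.69,0,0,0,0,0,0],
    [0.69,0,0,0,0,0,0],
    [0.72,0,0,0,0,0,0],
    [0.8,0,0,0,0,0,0],
    [1,0,0,0,0,0,0],
    [1,0,0,0,0,0,0],
    [1,0,0,-1,0,0,0],
    [1,0,0,-2,0,0,0],
    [1,0,0,-2,0,0,0],
    [1,0,0,-2,0,0,0],
    [1,0,0,0,0,0,0]
  ]
}}

```text
clock: 20.55
position: [551.6, 211.0, 285.6]
ee_rot: [-0.015, 1.0, 0.002, 0.004]
contact_force: [-0.1, -0.5, 0.0]
gripper_width: 85.4
```

{"method": "servo_tool", "body": {
  "rows": [
    [1,3,-1,0,0,0,0],
    [1,4,-3,0,0,0,0],
    [1,3,-4,0,0,0,0],
    [1,0,-4,0,0,0,0],
    [1,0,-4,0,0,0,0],
    [1,0,-4,0,0,0,0],
    [1,0,-4,0,0,0,0],
    [1,0,-4,0,0,0,0],
    [1,0,-4,0,0,0,0],
    [1,0,-4,0,0,0,0],
    [1,0,-3,0,0,0,0],
    [1,0,0,0,0,0,0]
  ]
}}

```text
clock: 21.75
position: [461.2, -185.1, 280.7]
ee_rot: [-0.013, 1.0, -0.0, -0.001]
contact_force: [-0.1, 0.2, -0.7]
gripper_width: 85.5
```

```bash
python3 - <<'E'
from h import *
s=read_state();print(s["position"],s["ee_rot"],s["contact_force"])
crop("side",150,120,350,270,4,"s11.png")
d=crop("top",120,140,386,280,3,"t11.png")
t=cv2.imread("pics/t11.png");q=cv2.imread("pics/s11.png")
c=np.zeros((600,800,3),np.uint8);c[:350,:525]=cv2.resize(q,(525,394))[:350];c[:250,525:]=t[130:380,100:375];c[250:600,275:]=t[0:350,798-525:]
c[350:600,:275]=0
cv2.imwrite("pics/c11.png",c)
E
```

```text
[ 461.20963922 -185.12563752  280.66770772] [-1.26144661e-02  9.99920228e-01 -9.82905635e-05 -6.34851398e-04] [-0.06440597  0.21362303 -0.66441677]
```

View pics/s11.png

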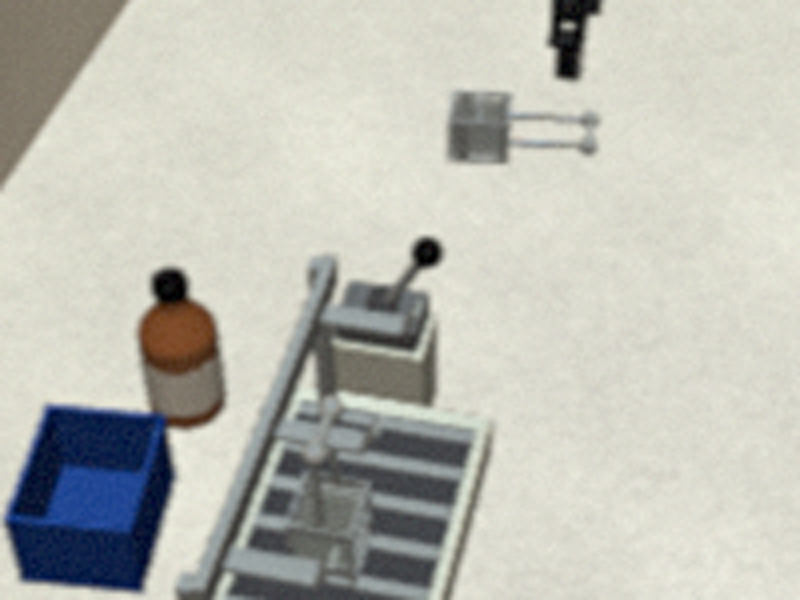

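Rack A hangs on hook1 (bosses at about (328,405) and (315,450)), and the lever is still shut. Rack B hasn't moved: its bosses are at side pixels (298,150) and (297,156). Moving above it.

{"method": "servo_tool", "body": {
  "rows": [
    [1,0,0,0,0,0,-4.3],
    [1,0,0,0,0,0,-4.2],
    [1,0.3,-3.3,0,0,0,0],
    [1,0.4,-3.4,0,0,0,0],
    [1,0.3,-3.4,0,0,0,0],
    [1,0.3,-3.4,2,0,0,0],
    [1,0.3,-3.4,4,0,0,0],
    [1,0.3,-3.4,4,0,0,0],
    [1,0,0,4,0,0,0],
    [1,0,0,4,0,0,0],
    [1,0,0,0,0,0,0],
    [1,0,0,0,0,0,0]
  ]
}}

```text
clock: 23.05
position: [479.4, -381.7, 105.8]
ee_rot: [-0.09, 0.996, -0.0, -0.0]
contact_force: [0.2, -0.7, 0.1]
gripper_width: 85.3
```

```bash
python3 - <<'E'
from h import *
from scipy.spatial.transform import Rotation as R
s=read_state();print(s["position"],s["ee_rot"])
print((R.from_quat(s["ee_rot"]).inv().apply(np.array([478,-388.5,17])-s["position"])/10).round(2))
crop("side",250,110,330,170,8,"s12.png")
E
```

```text
[ 479.4031705  -381.69636608  105.78683162] [-9.00598583e-02  9.95936250e-01 -2.43610268e-04 -3.85342688e-04]
[ 0.25 -0.64  8.88]
```

View pics/s12.png

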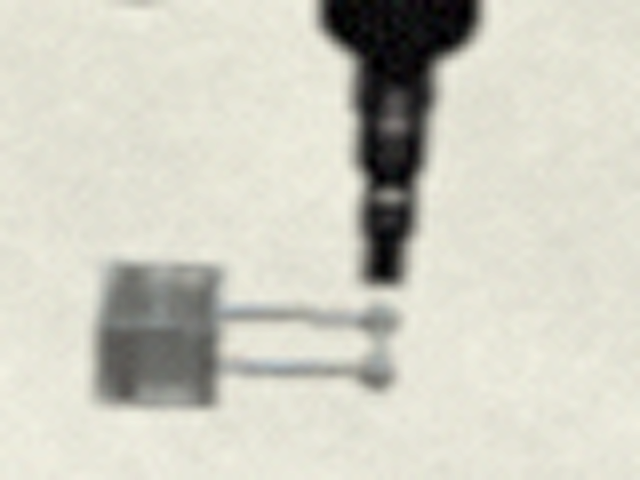

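The fingertips (382,280) are aligned over the bosses (380,320) and (376,371). I'll shift a little in y, go down and grip.

{"method": "servo_tool", "body": {
  "rows": [
    [1,0,-0.6,1,0,0,0],
    [1,0,0,2,0,0,0],
    [1,0,0,2,0,0,0],
    [1,0,0,2,0,0,0],
    [1,0,0,1.7,0,0,0],
    [1,0,0,0,0,0,0],
    [1,0,0,0,0,0,0]
  ]
}}

```text
clock: 23.8
position: [480.7, -388.7, 19.5]
ee_rot: [-0.089, 0.996, -0.001, 0.001]
contact_force: [-0.1, -0.0, -0.4]
gripper_width: 85.5
```

{"method": "servo_tool", "body": {
  "rows": [
    [0,0,0,0.1,0,0,0],
    [0,0,0,0,0,0,0],
    [0,0,0,0,0,0,0],
    [0,0,0,0,0,0,0],
    [0,0,0,0,0,0,0],
    [0,0,0,0,0,0,0]
  ]
}}

```text
clock: 24.4
position: [480.0, -388.5, 17.6]
ee_rot: [-0.089, 0.996, -0.0, 0.0]
contact_force: [1.2, -0.5, 1.2]
gripper_width: 55.6
```

{"method": "servo_tool", "body": {
  "rows": [
    [0,0,0,-1,0,0,0],
    [0,0,0,-2,0,0,0],
    [0,0,0,-3,0,0,0],
    [0,0,0,-3,0,0,0],
    [0,0,0,-3,0,0,0],
    [0,0,0,-3,0,0,0],
    [0,0,0,-1.5,0,0,0],
    [0,0,0,0,0,0,0],
    [0,0,0,0,0,0,0]
  ]
}}

```text
clock: 25.3
position: [478.9, -387.4, 181.5]
ee_rot: [-0.089, 0.996, 0.001, -0.001]
contact_force: [-0.7, 0.3, -1.5]
gripper_width: 55.6
```

```bash
python3 -c "
from h import *
s=read_state();print(s['wrist_torque'].round(3),s['contact_force'])"
```

```text
[-0.023  0.152 -0.036] [-0.69301868  0.26487747 -1.48867691]
```

{"method": "servo_tool", "body": {
  "rows": [
    [0.64,0,0,0,0,0,0],
    [0.66,0,0,0,0,0,0],
    [0.67,0,0,0,0,0,0],
    [0.67,0,0,0,0,0,0],
    [0.67,0,0,0,0,0,0],
    [0.675,0,0,0,0,0,0],
    [0.675,0,0,0,0,0,0],
    [0.68,0,0,0,0,0,0],
    [0.685,0,0,0,0,0,0],
    [0.685,0,0,0,0,0,0],
    [0.685,0,0,0,0,0,0]
  ]
}}

```text
clock: 26.4
position: [479.7, -388.2, 182.3]
ee_rot: [-0.089, 0.996, -0.0, 0.0]
contact_force: [-0.3, -0.4, -2.1]
gripper_width: 58.6
```

```bash
python3 -c "
from h import *
s=read_state();print(s['wrist_torque'].round(3),s['contact_force'])"
```

```text
[ 0.042  0.067 -0.047] [-0.27545019 -0.37269494 -2.10326671]
```

{"method": "servo_tool", "body": {
  "rows": [
    [0.69,0,0,0,0,0,0],
    [0.69,0,0,0,0,0,0],
    [0.69,0,0,0,0,0,0],
    [0.69,0,0,0,0,0,0],
    [0.69,0,0,0,0,0,0],
    [0.69,0,0,0,0,0,0],
    [0.69,0,0,0,0,0,0],
    [0.69,0,0,0,0,0,0]
  ]
}}

```text
clock: 27.2
position: [479.7, -388.2, 182.3]
ee_rot: [-0.089, 0.996, 0.0, 0.0]
contact_force: [-0.3, 1.0, -1.8]
gripper_width: 58.9
```

```bash
python3 -c "
from h import *
s=read_state();print(s['wrist_torque'].round(3),s['contact_force'])"
```

```text
[ 0.01  -0.045  0.024] [-0.29020622  1.03720773 -1.84946225]
```

The rack swung down and is still held. I'll tighten, raise, turn to the stand's yaw and bring it in front of hook0.

{"method": "servo_tool", "body": {
  "rows": [
    [0.65,0,0,0,0,0,0],
    [0.62,0,0,0,0,0,0],
    [0.62,0,0,-2,0,0,4],
    [0.62,0,0,-2.5,0,0,4.5],
    [0.62,0.5,1,-2.5,0,0,0],
    [0.62,1,2,0,0,0,0],
    [0.62,1.4,3,0,0,0,0],
    [0.62,0,3,0,0,0,0],
    [0.62,0,3,0,0,0,0],
    [0.62,0,3,0,0,0,0],
    [0.62,0,3,0,0,0,0],
    [0.62,0,3,0,0,0,0]
  ]
}}

```text
clock: 28.4
position: [444.2, -178.0, 252.5]
ee_rot: [-0.015, 1.0, -0.0, 0.0]
contact_force: [0.7, 0.1, -0.9]
gripper_width: 56.0
```

{"method": "servo_tool", "body": {
  "rows": [
    [0.62,0,3,0,0,0,0],
    [0.62,0,3,0,0,0,0],
    [0.62,0,3,0,0,0,0],
    [0.62,0,3,0,0,0,0],
    [0.62,0,3,0,0,0,0],
    [0.62,0,3,0,0,0,0],
    [0.62,0,3,0,0,0,0],
    [0.62,0,3,0,0,0,0],
    [0.65,0,2,0,0,0,0],
    [0.67,0,1,0,0,0,0],
    [0.68,0,0,0,0,0,0],
    [0.685,0,0,0,0,0,0]
  ]
}}

```text
clock: 29.6
position: [436.3, 90.3, 252.2]
ee_rot: [-0.015, 1.0, -0.0, -0.0]
contact_force: [-0.1, -0.5, -2.0]
gripper_width: 58.7
```

{"method": "servo_tool", "body": {
  "rows": [
    [0.69,0,0,0,0,0,0],
    [0.69,0,0,0,0,0,0],
    [0.69,0,0,0,0,0,0],
    [0.69,0,0,0,0,0,0],
    [0.69,0,0,0,0,0,0],
    [0.69,0,0,0,0,0,0],
    [0.69,0,0,0,0,0,0],
    [0.66,0,0,0,0,0,0],
    [0.62,0,0,0,0,0,0]
  ]
}}

```text
clock: 30.5
position: [436.5, 90.9, 252.3]
ee_rot: [-0.015, 1.0, 0.0, 0.0]
contact_force: [0.0, -0.4, -2.2]
gripper_width: 56.1
```

```bash
python3 - <<'E'
from h import *
from scipy.spatial.transform import Rotation as R
s=read_state();p=s["position"];print(p,s["ee_rot"],s["gripper_width"],s["contact_force"],s["wrist_torque"].round(3))
tgt=np.array([553,95.0,p[2]]);print((R.from_quat(s["ee_rot"]).inv().apply(tgt-p)/10).round(2))
d=crop("side",190,120,310,230,5,"s13.png")
c=p+[0,0,8];q=lambda v:(proj(d,v)-[190,120])*5
for a in(-.1,0,.1):
    f=lambda l,y,z:q(c+np.array([z*np.cos(a)+l*np.sin(a),y,l*np.cos(a)-z*np.sin(a)]))
    P=np.array([f(l,y,z) for l in(-80,-140) for y in(-26,26) for z in(-25,25)])
    print(a,"bbox",P.min(0).round(),P.max(0).round(),"wire",f(-15,21,0).round(),f(-80,21,0).round(),f(-15,-21,0).round(),f(-80,-21,0).round())
E
```

```text
[436.49811814  90.8535693  252.28947807] [-1.49955935e-02  9.99887552e-01  3.36643185e-05  1.22154986e-04] 56.09764577952688 [ 0.01371081 -0.40134812 -2.19689338] [-0.019 -0.011  0.028]
[-11.66   0.07   0.  ]
-0.1 bbox [380. 423.] [493. 571.] wire [448. 416.] [434. 490.] [465. 365.] [450. 440.]
0 bbox [402. 429.] [506. 574.] wire [451. 416.] [447. 493.] [467. 366.] [463. 443.]
0.1 bbox [417. 434.] [524. 575.] wire [453. 417.] [461. 495.] [470. 366.] [476. 445.]
```

View pics/s13.png

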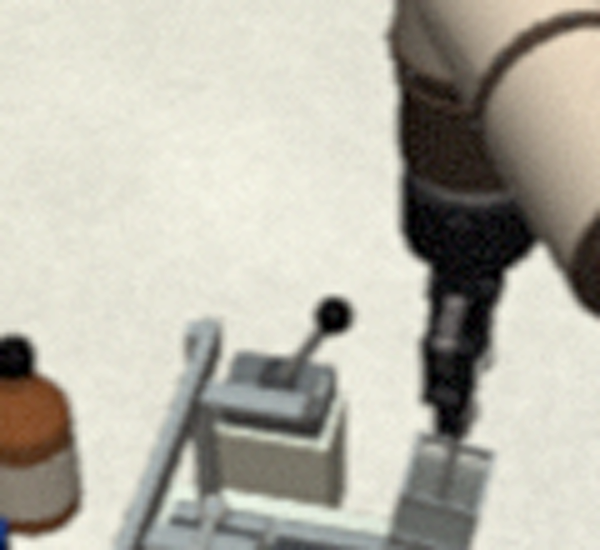

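The rack hangs within about 4° of plumb and hook0 is clear. Moving in and lowering.

{"method": "servo_tool", "body": {
  "rows": [
    [0.62,-1,0.1,0,0,0,0],
    [0.62,-1.5,0,0,0,0,0],
    [0.62,-1.5,0,0,0,0,0],
    [0.62,-1.5,0,0,0,0,0],
    [0.62,-1.5,0,0,0,0,0],
    [0.62,-1.5,0,0,0,0,0],
    [0.62,-1.5,0,0,0,0,0],
    [0.62,-1.5,0,0,0,0,0],
    [0.62,0,0,0,0,0,0],
    [0.62,0,0,0,0,0,0]
  ]
}}

```text
clock: 31.55
position: [551.4, 95.1, 251.5]
ee_rot: [-0.015, 1.0, -0.0, -0.001]
contact_force: [-0.4, 0.5, -1.6]
gripper_width: 56.4
```

{"method": "servo_tool", "body": {
  "rows": [
    [0.62,0,0,1,0,0,0],
    [0.62,0,0,1,0,0,0],
    [0.62,0,0,1,0,0,0],
    [0.62,0,0,0.5,0,0,0],
    [0.62,0,0,0,0,0,0],
    [0.62,0,0,0,0,0,0]
  ]
}}

```text
clock: 32.15
position: [551.4, 95.2, 217.3]
ee_rot: [-0.015, 1.0, -0.0, 0.0]
contact_force: [0.9, 0.1, -1.2]
gripper_width: 56.0
```

{"method": "servo_tool", "body": {
  "rows": [
    [0.62,0,0,0.2,0,0,0],
    [0.62,0,0,0.1,0,0,0],
    [0.62,0,0,0,0,0,0]
  ]
}}

```text
clock: 32.45
position: [551.4, 95.2, 214.3]
ee_rot: [-0.015, 1.0, 0.0, 0.0]
contact_force: [0.2, 0.9, -1.9]
gripper_width: 56.4
```

{"method": "servo_tool", "body": {
  "rows": [
    [0.62,0,0,0.2,0,0,0],
    [0.62,0,0,0,0,0,0],
    [0.62,0,0,0,0,0,0]
  ]
}}

```text
clock: 32.75
position: [551.6, 95.2, 214.0]
ee_rot: [-0.015, 1.0, 0.0, 0.001]
contact_force: [-3.5, 0.4, 5.5]
gripper_width: 56.2
```

Contact came 2 mm higher than on hook1. I'll check the wrist torque for a boss sitting on the strip's edge.

```bash
python3 -c "
from h import *
s=read_state();print(s['wrist_torque'].round(3),s['contact_force'].round(2))
s=get_image('side');s=read_state();print(s['wrist_torque'].round(3),s['contact_force'].round(2))"
```

```text
[0.086 0.843 0.047] [-3.47  0.38  5.55]
[ 0.109  0.826 -0.049] [-2.83 -0.64  4.7 ]
```

{"method": "servo_tool", "body": {
  "rows": [
    [0.62,0,0.1,0,0,0,0],
    [0.62,0,0.1,0,0,0,0],
    [0.62,0,0,0,0,0,0]
  ]
}}

```text
clock: 33.1
position: [552.0, 96.7, 213.9]
ee_rot: [-0.015, 1.0, -0.0, 0.001]
contact_force: [-1.0, -2.5, 6.8]
gripper_width: 56.0
```

```bash
python3 -c "
from h import *
s=read_state();print(s['wrist_torque'].round(3),s['contact_force'].round(2))"
```

```text
[-0.629  0.442  0.033] [-0.98 -2.54  6.84]
```

{"method": "servo_tool", "body": {
  "rows": [
    [0.62,0,-0.2,0,0,0,0],
    [0.62,0,-0.2,0,0,0,0],
    [0.62,0,0,0,0,0,0]
  ]
}}

```text
clock: 33.4
position: [552.9, 93.9, 214.0]
ee_rot: [-0.015, 1.0, 0.001, 0.002]
contact_force: [0.6, 1.9, 5.4]
gripper_width: 55.9
```

```bash
python3 -c "
from h import *
s=read_state();print(s['wrist_torque'].round(3),s['contact_force'].round(2))"
```

```text
[ 0.567  0.155 -0.014] [0.62 1.9  5.38]
```

The height stays constant over 3 mm of side travel and the sideways force is just friction, so the crossbar lies flat on the seat between the bosses. I'll re-centre, slacken, open and lift.

{"method": "servo_tool", "body": {
  "rows": [
    [0.62,0,0.15,0,0,0,0],
    [0.66,0,0,0,0,0,0],
    [0.69,0,0,0,0,0,0],
    [0.69,0,0,0,0,0,0],
    [0.69,0,0,0,0,0,0],
    [0.72,0,0,0,0,0,0],
    [0.8,0,0,0,0,0,0],
    [1,0,0,0,0,0,0],
    [1,0,0,0,0,0,0],
    [1,0,0,-1,0,0,0],
    [1,0,0,-3,0,0,0],
    [1,0,0,-4,0,0,0]
  ]
}}

```text
clock: 34.6
position: [550.3, 94.4, 291.9]
ee_rot: [-0.015, 1.0, -0.001, -0.002]
contact_force: [1.2, 1.3, 1.0]
gripper_width: 85.3
```

{"method": "servo_tool", "body": {
  "rows": [
    [0,3,-3,0,0,0,0],
    [0,4,-4,0,0,0,0],
    [0,3,-4,0,0,0,0],
    [0,0,-4,0,0,0,0],
    [0,0,0,0,0,0,0],
    [0,0,0,0,0,0,0]
  ]
}}

```text
clock: 35.2
position: [460.3, -54.1, 293.0]
ee_rot: [-0.014, 1.0, 0.0, 0.001]
contact_force: [-0.1, -0.0, 0.7]
gripper_width: 0.3
```

```bash
python3 - <<'E'
from h import *
s=read_state();print(s["position"],s["contact_force"].round(1))
crop("side",170,140,290,260,5,"s14.png")
E
```

```text
[460.31761174 -54.08240876 293.0457705 ] [-0.1 -0.   0.7]
```

View pics/s14.png

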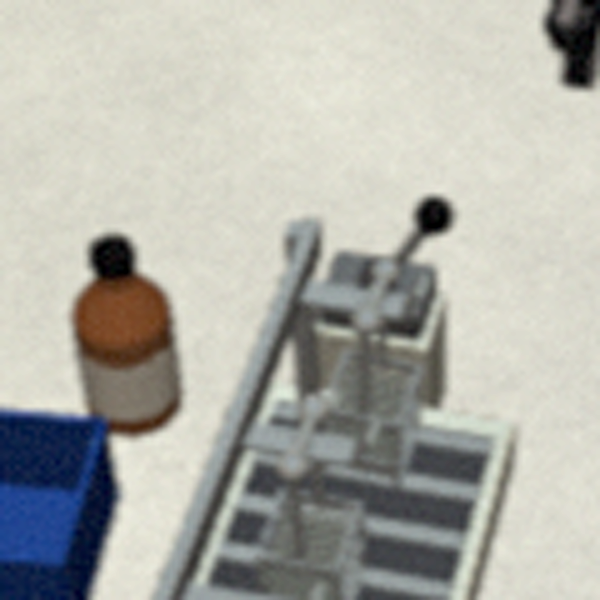

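Both racks hang plumb on hook0 and hook1. Rack B looks farther out on its hook, so I'll check where its crossbar is numerically.

```bash
python3 - <<'E'
from h import *
d=get_image("side")
for n,a in(("B+",(370,315)),("B-",(386,272)),("A+",(295,463)),("A-",(320,400))):
    print(n,onz(d,170+a[0]/5-.4,140+a[1]/5-.4,219).round(1))
print("hook tips proj", [((proj(d,v)-[170,140])*5).round() for v in [(518,95,236),(531,95,215),(591,97,215),(518,210,236)]])
E
```

```text
B+ [545.1 111.9 219. ]
B- [546.1  75.3 219. ]
A+ [552.6 230.4 219. ]
A- [553.3 182.8 219. ]
hook tips proj [array([420., 281.]), array([399., 302.]), array([301., 286.]), array([363., 426.])]
```

Both crossbars lie within the level seats (B at x≈546, A at x≈553). Now I'll push the lever away from the robot.

{"method": "servo_tool", "body": {
  "rows": [
    [0,-0.7,1.6,0,0,0,0],
    [0,-0.7,1.6,0,0,0,0],
    [0,-0.5,1.5,0,0,0,0],
    [0,0,0,3,0,0,0],
    [0,0,0,3,0,0,0],
    [0,0,0,3,0,0,0],
    [0,0,0,0.8,0,0,0],
    [0,0,0,0,0,0,0],
    [0,0,0,0,0,0,0]
  ]
}}

```text
clock: 36.2
position: [479.1, -5.3, 195.5]
ee_rot: [-0.015, 1.0, 0.0, 0.001]
contact_force: [-0.3, 0.3, 0.4]
gripper_width: -0.0
```

{"method": "servo_tool", "body": {
  "rows": [
    [0,-1,0,0,0,0,0],
    [0,-1,0,0,0,0,0],
    [0,-1,0,0,0,0,0],
    [0,-1,0,0,0,0,0],
    [0,-1,0,0,0,0,0],
    [0,-1,0,0,0,0,0],
    [0,-1,0,0,0,0,0],
    [0,-1,0,0,0,0,0],
    [0,-0.8,0,0,0,0,0],
    [0,0,0,0,0,0,0]
  ]
}}

```text
clock: 37.2
position: [567.2, -3.1, 194.0]
ee_rot: [-0.015, 1.0, 0.0, 0.0]
contact_force: [-0.3, -0.5, 0.2]
gripper_width: -0.2
```

{"method": "servo_tool", "body": {
  "rows": [
    [0,-0.5,0,0,0,0,0],
    [0,-0.4,0,0,0,0,0],
    [0,0,0,0,0,0,0]
  ]
}}

```text
clock: 37.5
position: [575.2, -3.0, 194.1]
ee_rot: [-0.015, 1.0, 0.0, 0.0]
contact_force: [-0.1, -0.3, 0.6]
gripper_width: 0.4
```

{"method": "servo_tool", "body": {
  "rows": [
    [0,-0.5,0,0,0,0,0],
    [0,0,0,0,0,0,0],
    [0,0,0,0,0,0,0]
  ]
}}

```text
clock: 37.8
position: [580.3, -2.8, 194.4]
ee_rot: [-0.015, 1.0, 0.0, 0.0]
contact_force: [-0.4, 0.1, -0.0]
gripper_width: -0.0
```

{"method": "servo_tool", "body": {
  "rows": [
    [0,-0.4,0,0,0,0,0],
    [0,0,0,0,0,0,0],
    [0,0,0,0,0,0,0]
  ]
}}

```text
clock: 38.1
position: [584.2, -2.7, 194.3]
ee_rot: [-0.015, 1.0, 0.0, 0.0]
contact_force: [0.5, 0.4, 0.1]
gripper_width: -0.0
```

{"method": "servo_tool", "body": {
  "rows": [
    [0,-0.4,0,0,0,0,0],
    [0,0,0,0,0,0,0],
    [0,0,0,0,0,0,0]
  ]
}}

```text
clock: 38.4
position: [588.2, -2.6, 194.3]
ee_rot: [-0.015, 1.0, -0.0, 0.0]
contact_force: [-0.5, -0.9, 0.2]
gripper_width: -0.2
```

```bash
python3 - <<'E'
from h import *
d=get_image("side");im=d["image"][150:200,205:275].max(2);m=(im<35).astype(np.uint8)
n,l,st,c=cv2.connectedComponentsWithStats(m);print([(st[i].tolist(),(c[i]+[205,150]).round(1).tolist()) for i in range(1,n) if st[i][4]>8])
print("expect theta=1",[proj(d,(572+80*np.sin(t-.5),-6,120+80*np.cos(t-.5))).round(1) for t in(.8,.9,1.)])
E
```

```text
[([14, 0, 33, 34, 594], [236.4, 161.9])]
expect theta=1 [array([239.1, 178.7]), array([236.9, 178.9]), array([234.8, 179.3])]
```

{"method": "servo_tool", "body": {
  "rows": [
    [0,-0.4,0,0,0,0,0],
    [0,0,0,0,0,0,0],
    [0,0,0,0,0,0,0]
  ]
}}

```text
clock: 38.75
position: [592.2, -2.5, 194.3]
ee_rot: [-0.015, 1.0, -0.0, 0.0]
contact_force: [-0.1, -0.2, -0.3]
gripper_width: 0.1
```

{"method": "servo_tool", "body": {
  "rows": [
    [0,-0.4,0,0,0,0,0],
    [0,0,0,0,0,0,0],
    [0,0,0,0,0,0,0]
  ]
}}

```text
clock: 39.05
position: [593.6, -2.8, 193.9]
ee_rot: [-0.015, 1.0, -0.0, -0.003]
contact_force: [-5.8, 0.5, 2.8]
gripper_width: -0.1
```

```bash
python3 - <<'E'
from h import *
d=get_image("side");im=d["image"]
print(read_state()["position"], proj(d,read_state()["position"]).round())
g=im[160:196,222:252].max(2)
for r in g[::2]: print(" ".join(f"{v:3d}" for v in r[::2]))
E
```

```text
[593.59481528  -2.76827321 193.8886705 ] [239. 180.]
 21  25  24  24  25  23  24  22  24  16  16  17  27 109 140
 17  15  18  25  25  24  26  23  18  15  18  23  86 140 139
 67  26  13  21  17  16  18  20  19  24  25  17 111 141 139
137 120  75  52  32  21  21  26  21  13   7  22 118 143 141
137 140 143 137 132  95  53  41   0   3   7  63 134 141 141
138 139 138 140 141 102  57  32  10  16   6 106 143 139 138
134 136 137 138  91  59  62  44  47  11   5  88 138 142 138
134 135 137 135  45  45  51  26  19   8  37 122 139 141 139
135 133 138 138  69   7  20   4  14   0  36 119 136 139 137
137 136 135 122  35   9  15  17  13  12  45 116 135 134 135
136 136 135 131  43  13   9  13  13  20  49 117 138 136 135
138 135 137 140 101  28  12  30  12   7  47 124 138 139 138
133 136 135 116 109  96  89  60  46  57  82 137 136 136 134
133 135 124  97  98  94 105  91  75 122 134 137 138 132 134
135 134 114  65 100  74 103 130  81  85 130 134 137 136 137
134 135 116  80 100  49 104 128  76  62 101 124 130 132 137
134 133 126  97  87  47 121  94  67  57  68  67  91  88  89
135 136 122 102  64  67 129  81  67  68  54  74  98  91  63
```

The stop has been reached (−5.8 N, position stalls). One more nudge, then I'll back off towards the robot and up.

{"method": "servo_tool", "body": {
  "rows": [
    [0,-0.3,0,0,0,0,0],
    [0,0,0,0,0,0,0],
    [0,0,0,0,0,0,0]
  ]
}}

```text
clock: 39.4
position: [593.9, -2.9, 193.8]
ee_rot: [-0.015, 1.0, -0.001, -0.006]
contact_force: [-11.7, 1.3, 7.4]
gripper_width: -0.4
```

{"method": "servo_tool", "body": {
  "rows": [
    [0,1,0,0,0,0,0],
    [0,3,0,0,0,0,0],
    [0,4,0,0,0,0,0],
    [0,3,0,-2,0,0,0],
    [0,0,-3,-3,0,0,0],
    [0,0,-4,-3,0,0,0],
    [0,0,-4,-2,0,0,0],
    [0,0,-4,0,0,0,0],
    [0,0,-4,0,0,0,0],
    [0,0,-4,0,0,0,0],
    [0,0,0,0,0,0,0],
    [0,0,0,0,0,0,0]
  ]
}}

```text
clock: 40.6
position: [495.9, -236.3, 294.1]
ee_rot: [-0.014, 1.0, -0.0, 0.0]
contact_force: [-0.6, 0.7, -0.1]
gripper_width: -0.4
```

```bash
python3 - <<'E'
from h import *
print(read_state()["position"])
T=get_image("top");S=get_image("side");c={}
for n,d,(x0,y0,x1,y1) in(("top",T,(235,145,275,180)),("side",S,(222,160,262,198))):
    m=(d["image"][y0:y1,x0:x1].max(2)<35).astype(np.uint8)
    k,l,st,ce=cv2.connectedComponentsWithStats(m);i=1+np.argmax(st[1:,4]);c[n]=ce[i]+[x0,y0];print(n,c[n].round(1),st[i,4])
print("ball",tri(T,c["top"],S,c["side"]))
# racks: unchanged region vs s14
a=cv2.imread("pics/s14.png");crop("side",170,140,290,260,5,"s15.png");b=cv2.imread("pics/s15.png")
for nm,(x0,y0,x1,y1) in(("A",(230,380,380,600)),("B",(330,300,440,490)),("B boss",(350,260,400,330)),("bottle",(70,230,190,440)),("bin",(0,410,110,600))):
    print(nm,np.abs(a[y0:y1,x0:x1].astype(int)-b[y0:y1,x0:x1]).mean().round(1), round(float(cv2.matchTemplate(b[y0:y1,x0:x1],a[y0:y1,x0:x1],cv2.TM_CCOEFF_NORMED)[0,0]),3))
E
```

```text
[ 495.85865249 -236.31790583  294.09177982]
top [252.  161.5] 26
side [232.8 179.4] 28
ball (array([610.25090859,  -1.34037443, 192.26412521]), np.float64(9.978947055836333))
A 4.9 0.986
B 8.9 0.896
B boss 6.5 0.963
bottle 4.4 0.999
bin 4.4 0.992
```

```bash
python3 - <<'E'
from h import *
crop("side",170,140,290,260,5,"s16.png")
p,a,b=[cv2.imread(f"pics/s{i}.png") for i in(14,15,16)]
for x0,y0,x1,y1 in((330,300,440,490),(350,260,400,330)):
    for q in(p,a):
        r=cv2.minMaxLoc(cv2.matchTemplate(b[y0-20:y1+20,x0-20:x1+20],q[y0:y1,x0:x1],cv2.TM_CCOEFF_NORMED));print(round(r[1],3),np.array(r[3])-20)
s=read_state();print(s["clock"],abs(s["joint_vel"]).max())
E
```

```text
0.91 [2 0]
0.995 [0 0]
0.963 [-1  0]
0.996 [0 0]
40.8 0.0034277469527371216
```

```bash
python3 -c "
from bench import *
print(job_done())"
```

```text
the job is handed in; nothing more can be done
None
```

The job is done and handed in at about 41 s. I shut the lever, hung the two racks that were on the bench on hook1 and hook0, and then pushed the lever fully away again to turn the air on. Each rack was slackened until it hung near plumb before it came to the hooks.

**Last checks**
- **Lever:** it reached its stop both ways, with the force rising while the position stalled. The side view shows the ball at the full-on position. My two-view fix on the ball disagreed by 10 mm, probably because the arm or gripper partly hid it in the top view.
- **Racks:** both were seen hanging in the side view before the last lever push. By number, both crossbars lie within the level seats. Rack B sits about 13 mm out from the middle of its seat. Neither rack moved between the last two pictures.
- **Bottle and bin:** unchanged in the side picture. I did not re-check the dishes, but I did not work near them.

**Two things that went less cleanly**
- **Rack A:** it needed a second grip, because the first was off-centre.
- **Rack B:** it touched hook0 about 2 mm higher than expected. A small side-to-side move showed it lying flat on the seat.

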